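Prop the spares bin's lid on its stay and pack the kit tray

ROBOT

A 7-joint arm with a two-finger parallel gripper is mounted at the origin on a cart in front of the work surface, level with it; the furniture and walls round the work are solid. World frame = base frame: x ahead of the robot, y to its left, z up, the work surface at z = 0. Lengths are in mm, angles in rad, forces in N, time in s.
With the tool pointing down it reaches from about 375 to 925 mm from the base axis. Payload 3.1 kg.
Tool frame: the origin (TCP) lies on the centre line of the jaws, within the pads' length; the fingertips stand ctrl.tips_ahead ahead of it and the grasp point (between the pads) lies 8 mm behind it (ctrl.tips_ahead is the distance from the TCP to the fingertips, in mm); z points along the fingers, y is the line along which they close (so a half turn about z gives the same grasp; the last joint's range is limited). The gripper opens to 85 mm and grips with 20 to 120 N. Pads are 22 mm wide; open, the fingers measure 114 mm over their backs; the gripper's body (76 mm by 85 mm) begins 54 mm behind the grasp point. The pads swing forward as they close: fully open they stand 13 mm farther back than shut.
Start: joints at [-1.347, 0.383, 0.044, 1.598, -0.018, 1.161, -0.05], TCP at [205.556, 616.644, 242.269] pointing down, gripper open.
Joint ranges: [-2.61, 2.61], [-0.41, 2.15], [-1.48, 1.57], [0, 2.5], [-1.57, 4.71], [0.05, 1.97], [-2.85, 2.85]. Speed limits (rad/s): [2.79, 2.79, 3.14, 3.14, 3.14, 3.14, 3.14].

INTERFACE

Orientations are given as a unit quaternion [x, y, z, w].
In Python, from plant import ctrl, eyes gives the robot as it stands.
- The arm moves only by the tool apply_moves, never from a script. Its argument "deltas" is one flat list of numbers, 5 for each row, row after row: the opening, from 0 (shut) to 1 (fully open), then the shift along the tool's x, y, z in units of 25 mm (1.0 is 25 mm), then the turn about the tool's z in units of 10 degrees (1.0 is 10 degrees). In form: [gripper, tx, ty, tz, twist, gripper, tx, ty, tz, twist, ...]. A call has 1 to 5 rows; each row is the pose to reach, as a shift and turn from the pose commanded when the call began, along the tool's axes at that moment; what a row does not reach only later rows make up. A row lasts 1/8 s, in which the tool goes at most 62.5 mm and 10.7 degrees, less where a joint would pass 70% of its speed; a pose out of reach is approached as far as the arm can. A call with a gripper value outside its range is refused whole. The fingers move at their own pace and stop on an object; the grip force is fixed at half the most. Time passes only in rows, so rows that repeat a pose let the fingers close. It gives the time, the measured TCP pose, the force, the opening and the grip force at its end, in the units of the state.
- ctrl.get_obs(): the state, without advancing time (a new reading comes with each control period).
- eyes.capture(name): name is "scene" or "top"; returns a dict with "image" (420x560x3 uint8, red, green, blue), "fovy" (degrees; the focal length in pixels is half the picture's height over the tangent of half this angle, whatever the lens; pixels are square), "cx", "cy" (the principal point, pixels), "rvec" (rotation vector, rad) and "tvec" (3), from world to camera coordinates, as OpenCV has them. Camera axes: x right, y down, z forward; pixel columns grow to the right and rows downward; lengths in mm; the calibration is good to about 2 mm. A picture is of the moment at which its call begins. There is no depth.
- ctrl.job_done(): hands the job in; it is judged then, once.
The state is a dict: "clock": time; "qpos": joint angles; "dq": joint speeds; "tau": joint torques, N m; "ee_pos": TCP position; "tcp_rot": TCP orientation; "contact_force": force on the tool from outside, world axes, zero at the start; "torque": the same for the moment, N m; "grip_width": finger opening in mm; "grip_force": force on a finger pad.
Only numpy, scipy, OpenCV 4.12 (cv2) and the standard library are available. Lean on these libraries where they do the work, as an engineer would, in place of code of your own. Each camera call takes 0.05 s, during which the arm holds its last target. There are 200 camera calls.

TASK

Pack the orange kit tray for a field job: first take the blue driver case off the lid of the blue spares bin and lay it flat in the tray, then raise the lid by its bar handle until the stay drops into its notch, ease the lid back so that it rests propped on the stay, and let go. Reach in under the propped lid, take out the black power brick and lay it flat in the tray beside the case. Leave the lid propped, never let it drop, and do not disturb the solder spool or the other things on the bench.

Things in the scene. Friction and masses are not known exactly. Their poses are not given: they have to be found in the camera images.
- bin: blue sheet-metal spares bin, fixed; open box 200 (x) x 260 (y) x 75 mm high, walls and floor 5 mm. Origin: centre of its underside; front looks along its -x, z up. Hinge at the back (+x) rim; stay and steel catch rail outside its +y side, out to 150 mm from the middle. Holds the brick and the spool, one in each half (+y, -y), which is which varies
- lid (a joint): lid angle, rad: 0 shut, grows as the front edge rises, hard stop at 1.25. Falls shut unless held or propped. Clear plate in a blue frame, 200 mm from hinge to front edge, 266 mm wide, about 0.3 kg, top 84 mm above the bench when shut. Raised past 1.18 the stay's foot drops into its notch by gravity; eased back, the lid then rests at about 1.05. Lowered before that, it just goes shut
- lid_hinge (a point): point on the hinge axis, middle of the bin's width, 78 mm above the bench; the axis lies along the bin's y axis. Fixed to the bin, with the bin's axes
- lid_handle (a point): middle of the lid's bar handle, moves with the lid: round dark bar 10 mm thick along the bin's y, 120 mm clear between its two arms, 50 mm in front of the lid's edge, 250 mm from the hinge axis and 3.5 mm above the plane through it. Pinch it across from above; it can turn between the fingers. Axes as the bin's when shut
- stay_foot (a point): red foot pin (8 mm thick) at the free end of the steel stay, a 105 mm bar pivoted on the lid's +y edge 80 mm from the hinge. In the bin's frame its centre is about 58 mm high while it rides on the rail and about 51 mm high when it sits in the notch
- tray: orange kit tray fixed to the bench, 200 x 200 mm, rim 12 mm high, walls and floor 4 mm. Origin at the centre of its underside, z up
- case: teal-blue driver case 50 (x) x 92 (y) x 21 mm high, about 0.08 to 0.17 kg; starts lying flat on the shut lid. Origin at the centre of its underside, z up; grasp across its x
- brick: black power brick 55 (x) x 120 (y) x 32 mm high, about 0.23 to 0.46 kg, lying on the bin's floor, its long (y) axis roughly along the bin's x axis. Origin at the centre of its underside, z up; grasp across its x
- spool: blue and white solder spool, 54 x 62 x 38 mm, standing in the bin's other half; leave it. Origin at the centre of its underside
- bottle: white squeeze bottle with red spout, 60 mm across, 144 mm high, behind the tray; leave it. Origin under its centre
- meter: black handheld meter standing upright, 42 x 70 x 168 mm, behind the tray; leave it. Origin under its centre
- can: small black pump bottle, 34 mm across, 118 mm high, at the +y front corner of the bin; leave it. Origin under its centre

How it is judged:
By the outcome, as a careful person would: the job done as asked, in the order asked, and still so for the second after the job is handed in, with the robot touching nothing.
It also fails if it takes over 72 s, if anything falls off the work surface, if the arm or the gripper's body presses on something with over 40 N, if the wrist force passes 120 N, or if a joint passes its speed limit or range.

## Working session

There is one attempt and no reset: what is moved stays moved. The work goes in short steps, Python scripts to look and compute and a tool call to move; the robot and the scene stay as the last step left them, time stands still between calls to the robot, and variables do not carry over. Pictures are saved under pics/ and viewed, at most 10 in all, crops included, and the job is handed in when it is done.

Besides the shell and the picture viewer there is one more tool, called after ">>>" in YAML: its name, and indented under it one key for each argument. apply_moves: Moves the arm, as the interface text tells. Its arguments: {"type":"object","properties":{"deltas":{"type":"array","items":{"type":"number"}}},"required":["deltas"]}

```bash
mkdir -p pics; ls
cat > h.py <<'E'
import numpy as np, cv2
from plant import ctrl, eyes
from scipy.spatial.transform import Rotation as R
def cap(n,f=None):
    d=eyes.capture(n)
    if f: cv2.imwrite('pics/'+f,cv2.cvtColor(d['image'],cv2.COLOR_RGB2BGR))
    return d
def K(d):
    f=d['image'].shape[0]/2/np.tan(np.radians(d['fovy'])/2)
    return np.array([[f,0,d['cx']],[0,f,d['cy']],[0,0,1]])
def plane(d,px,z):
    M=cv2.Rodrigues(np.array(d['rvec'],float))[0];t=np.array(d['tvec'],float)
    c=-M.T@t; r=(M.T@np.linalg.inv(K(d))@np.c_[np.array(px,float).reshape(-1,2),np.ones(len(np.array(px).reshape(-1,2)))].T).T
    return c+r*((z-c[2])/r[:,2])[:,None]
def proj(d,P):
    return cv2.projectPoints(np.array(P,float).reshape(-1,1,3),np.array(d['rvec'],float),np.array(d['tvec'],float),K(d),None)[0].reshape(-1,2)
def st():
    o=ctrl.get_obs(); r=R.from_quat(o['tcp_rot']).as_matrix()
    print('t',o['clock'],'p',np.round(o['ee_pos'],1),'F',np.round(o['contact_force'],1),'w',o['grip_width'],o['grip_force']);print(np.round(r,3).tolist(), np.round(o['qpos'],2))
    return o,r
E
python3 - <<'E'
from h import *
for n in('scene','top'):
    d=cap(n,n+'0.png'); print(n,d['fovy'],d['cx'],d['cy'],d['rvec'],d['tvec'])
    M=cv2.Rodrigues(np.array(d['rvec'],float))[0]; print(-M.T@np.array(d['tvec']))
st(); print(ctrl.tips_ahead)
E
```

```text
pics
scene 56.67610478785013 286.809660521086 205.45323059475226 [ 2.44301314  0.19325564 -0.09196628] [-510.10913253   28.78024419 1037.09932347]
[ 620.52646648 -546.57484335  807.97121317]
top 49.6372567849332 273.51055929575045 213.82551270810734 [ 2.11028289 -2.16456865  0.16628295] [ 107.95076115  512.9110903  1040.58660465]
[ 344.99041799   93.79763945 1108.93428547]
t 0.1 p [205.3 615.9 241. ] F [-0.6  0.8  0.6] w 85.68464583691213 0.0
[[-0.949, 0.316, -0.001], [0.316, 0.949, -0.002], [-0.0, -0.002, -1.0]] [-1.35  0.38  0.04  1.6  -0.02  1.16 -0.05]
11.0
```

View pics/top0.png

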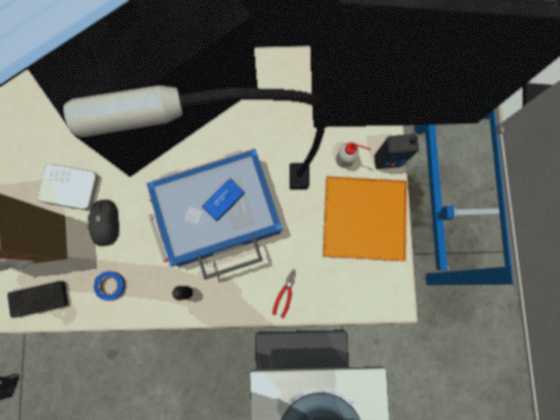

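View pics/scene0.png

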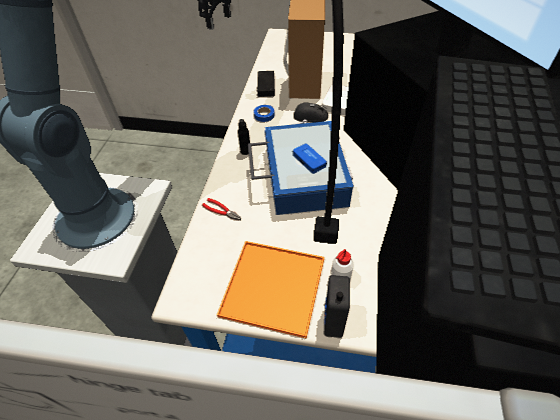

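The top view shows the bin lid (about 148–280, 152–265), rotated, with the handle at about (232,262), the case at (223,200), the tray at (365,218), the bottle and meter at (347,153) and (396,152), the can at (182,293) and the lamp base at (298,176). In the scene view, the lamp stalk rises from (327,230).

```bash
cat > m.py <<'E'
from h import *
d=cap('top');im=d['image'];hsv=cv2.cvtColor(im,cv2.COLOR_RGB2HSV)
def rect(mask,z,name,zz=None):
    cs=cv2.findContours(mask,cv2.RETR_EXTERNAL,cv2.CHAIN_APPROX_NONE)[0]
    c=max(cs,key=cv2.contourArea).reshape(-1,2)
    w=plane(d,c,z)[:,:2].astype(np.float32)
    r=cv2.minAreaRect(w); print(name,np.round(r[0],1),np.round(r[1],1),round(r[2],2)); return r,c
sat=lambda h0,h1,s,v:cv2.inRange(hsv,(h0,s,v),(h1,255,255))
m=sat(5,20,150,120); m=cv2.morphologyEx(m,cv2.MORPH_OPEN,np.ones((3,3))); rect(m,12,'tray')
b=sat(100,125,120,40); roi=np.zeros_like(b); roi[140:280,140:290]=255; b&=roi
n,l,s,c=cv2.connectedComponentsWithStats(b)
for i in range(1,n):
    if s[i,4]>100: print(s[i],c[i])
rect((l==l[200,223]).astype(np.uint8)*255,105,'case')
lid=max((i for i in range(1,n) if i!=l[200,223]),key=lambda i:s[i,4])
r,_=rect((l==lid).astype(np.uint8)*255,84,'lid')
print('boxpts',np.round(cv2.boxPoints(r)))
print('lamp base',plane(d,[[290,165],[308,165],[308,188],[290,188],[298,176]],10).round())
print('handle est px corners',plane(d,[[203,277],[267,260]],81.5).round())
print('bottle',plane(d,[[347,148]],144).round(),'meter',plane(d,[[400,146]],168).round(),'can',plane(d,[[181,293]],110).round())
E
python3 m.py
```

```text
tray [ 504.9 -128.2] [197.4 196.2] 85.25
[ 148  150  133  115 2109] [215.20768137 213.38217165]
[203 179  41  41 809] [222.81458591 199.15822002]
case [542.  207.7] [45.6 89.1] 44.69
lid [527.8 231.7] [202.3 263. ] 16.77
boxpts [[393. 328.]
 [469.  77.]
 [663. 135.]
 [587. 387.]]
lamp base [[643.  51.  10.]
 [641.   6.  10.]
 [583.   8.  10.]
 [584.  53.  10.]
 [614.  32.  10.]]
handle est px corners [[370. 257.  82.]
 [404. 112.  82.]]
bottle [[642. -71. 144.]] meter [[ 636. -180.  168.]] can [[336. 300. 110.]]
```

Run:
```python
import cv2,numpy as np
a=cv2.imread('pics/top0.png')[130:290,130:300]; b=cv2.imread('pics/scene0.png')[0:260,190:400]
a=cv2.resize(a,(400,376),interpolation=cv2.INTER_CUBIC)
b=cv2.resize(b,(390,483),interpolation=cv2.INTER_CUBIC)
o=np.zeros((483,790,3),np.uint8);o[:376,:400]=a;o[:,400:]=b;cv2.imwrite('pics/crop1.png',o)
```

```text
(no output)
```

View pics/crop1.png

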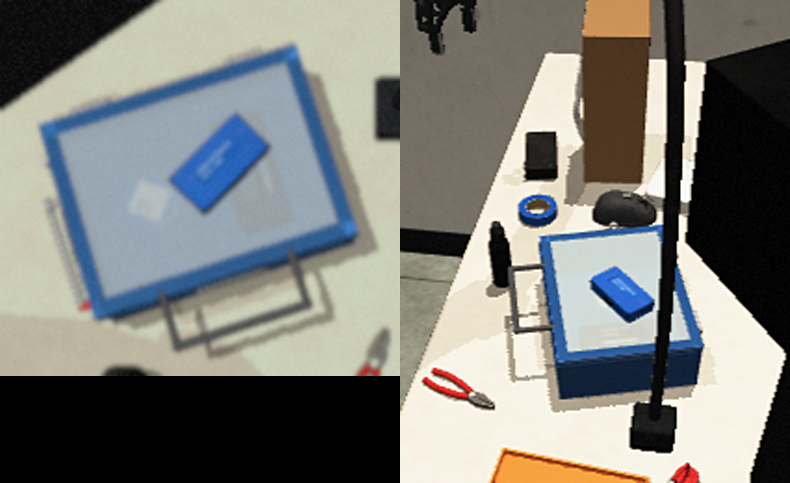

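The crop shows the case on the lid at about 45° and the spool's pale label in the +y half, at crop (150,200). That puts the brick in the -y half, and the stay is on the left.

```bash
cat >> h.py <<'E'
def go(x,y,z,yaw=None):
    "print total units from now to target TCP; yaw = world angle(deg) of tool y, mod 180"
    o,r=st(); v=r.T@(np.array([x,y,z])-o['ee_pos'])/25
    tw=0
    if yaw is not None:
        a=np.degrees(np.arctan2(r[1,1],r[0,1])); tw=-((yaw-a+90)%180-90)/10
    print('units',np.round(v,2),'twist',round(tw,2)); return v
B=np.array([527.8,231.7]); A=np.radians(16.77); BX=np.array([np.cos(A),np.sin(A)]); BY=np.array([-BX[1],BX[0]])
def binp(x,y): return B+x*BX+y*BY
E
python3 - <<'E'
from h import *
d=cap('top');s=cap('scene')
for px in ([320,125],[318,100],[250,90]):
  for z in (200,300,400,500,600,700,800): 
    P=plane(d,[px],z); print(px,z,P.round()[0],proj(s,P).round()[0])
print('lamphead'); 
for z in(400,500,600,700,800): print(plane(d,[[120,112]],z).round())
go(542,207.7,240,44.7)
E
```

```text
[320, 125] 200 [676.  -7. 200.] [361. 198.]
[320, 125] 300 [639.   4. 300.] [348. 157.]
[320, 125] 400 [603.  15. 400.] [334. 107.]
[320, 125] 500 [566.  26. 500.] [316.  47.]
[320, 125] 600 [530.  37. 600.] [294. -28.]
[320, 125] 700 [494.  48. 700.] [ 265. -123.]
[320, 125] 800 [457.  59. 800.] [ 227. -250.]
[318, 100] 200 [731.  -5. 200.] [388. 200.]
[318, 100] 300 [688.   6. 300.] [375. 159.]
[318, 100] 400 [646.  17. 400.] [359. 109.]
[318, 100] 500 [603.  27. 500.] [340.  48.]
[318, 100] 600 [561.  38. 600.] [316. -27.]
[318, 100] 700 [519.  49. 700.] [ 285. -123.]
[318, 100] 800 [476.  60. 800.] [ 245. -250.]
[250, 90] 200 [757. 138. 200.] [400. 154.]
[250, 90] 300 [712. 133. 300.] [388. 118.]
[250, 90] 400 [666. 128. 400.] [373.  74.]
[250, 90] 500 [621. 123. 500.] [355.  20.]
[250, 90] 600 [576. 118. 600.] [332. -47.]
[250, 90] 700 [530. 114. 700.] [ 302. -134.]
[250, 90] 800 [485. 109. 800.] [ 263. -252.]
lamphead
[[634. 342. 400.]]
[[593. 307. 500.]]
[[552. 272. 600.]]
[[512. 237. 700.]]
[[471. 202. 800.]]
t 0.25 p [205.4 616.2 241.6] F [ 1.  -0.4 -0.4] w 85.46622189780786 0.0
[[-0.949, 0.316, -0.0], [0.316, 0.949, -0.001], [-0.0, -0.001, -1.0]] [-1.35  0.38  0.04  1.6  -0.02  1.16 -0.05]
units [-17.94 -11.25   0.08] twist 2.69
```

>>> apply_moves:
  deltas: [1,-2,-1.25,0,0.3,1,-4,-2.5,0,0.6,1,-6,-3.75,0,0.9,1,-8,-5,0,1.2,1,-10,-6.25,0,1.5]

```text
clock: 0.88
ee_pos: [394.4, 387.7, 242.4]
tcp_rot: [0.288, 0.957, 0.0, 0.0]
contact_force: [1.6, 1.0, -0.1]
grip_width: 85.5
grip_force: 0.0
```

```bash
python3 -c "
from h import *
go(542,207.7,180,44.7)"
```

```text
t 0.875 p [394.4 387.7 242.4] F [ 1.6  1.  -0.1] w 85.51209074619622 0.0
[[-0.834, 0.552, 0.0], [0.552, 0.834, 0.0], [-0.0, 0.001, -1.0]] [-1.05  0.2   0.22  1.84 -0.05  1.1   0.18]
units [-8.9  -2.74  2.5 ] twist 1.18
```

>>> apply_moves:
  deltas: [1,-2.2,-0.7,0.2,0.3,1,-4.5,-1.4,0.7,0.6,1,-6.7,-2.1,1.4,0.9,1,-8.9,-2.75,2.2,1.2,1,-8.9,-2.75,2.5,1.2]

```text
clock: 1.5
ee_pos: [543.9, 201.9, 178.8]
tcp_rot: [0.391, 0.92, -0.002, 0.001]
contact_force: [0.9, 0.4, 0.6]
grip_width: 85.6
grip_force: 0.0
```

```bash
cat > m2.py <<'E'
from h import *
cap('top','t1.png');cap('scene','s1.png')
import sys
a=cv2.imread('pics/t1.png')[130:290,130:300]; b=cv2.imread('pics/s1.png')[60:220,230:390]
o=np.hstack([cv2.resize(a,(400,376)),cv2.resize(b,(376,376))]);cv2.imwrite('pics/c2.png',o)
go(542,207.7,102,44.7)
E
python3 m2.py
```

```text
t 1.6 p [540.4 208.4 178.4] F [ 0.1 -0.4 -0.1] w 85.33963175593703 0.0
[[-0.7, 0.714, -0.003], [0.714, 0.7, -0.001], [0.001, -0.003, -1.0]] [-0.75  0.33  0.38  1.84 -0.14  1.    0.46]
units [-0.07  0.03  3.06] twist -0.02
```

View pics/c2.png

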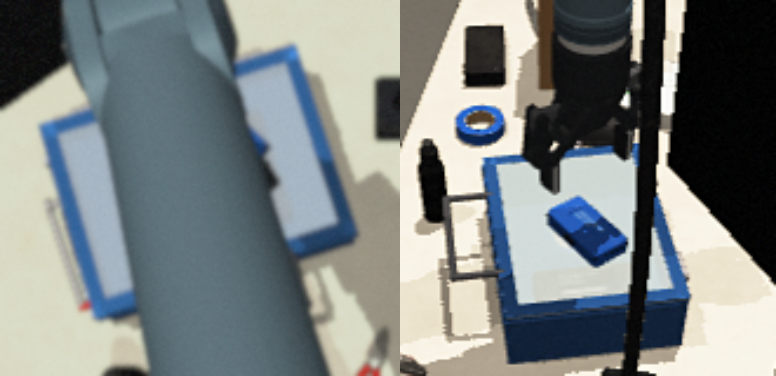

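The gripper is above the case: the case is at crop (588,230) and the fingers straddle its width. Next I go down.

>>> apply_moves:
  deltas: [1,0,0,1,0,1,-0.05,0,2,0,1,-0.05,0.05,2.7,0,1,-0.05,0.05,3,0,1,-0.05,0.05,3,0]

```text
clock: 2.22
ee_pos: [542.6, 210.0, 104.7]
tcp_rot: [0.386, 0.923, -0.0, -0.0]
contact_force: [-1.1, 0.1, -0.0]
grip_width: 85.6
grip_force: 0.0
```

>>> apply_moves:
  deltas: [0.6,0,0,0.1,0,0.5,0,0,0.1,0,0,0,0,0.1,0,0,0,0,0.1,0,0,0,0,0.1,0]

```text
clock: 2.85
ee_pos: [543.8, 209.6, 103.3]
tcp_rot: [0.386, 0.922, 0.001, 0.001]
contact_force: [-0.3, -0.2, 5.3]
grip_width: 46.1
grip_force: 62.6
```

```bash
python3 -c "
from h import *
st();print(ctrl.tips_ahead)"
```

```text
t 2.85 p [543.8 209.6 103.3] F [-0.3 -0.2  5.3] w 46.09741414471566 62.64914274215698
[[-0.702, 0.713, 0.002], [0.713, 0.702, 0.001], [-0.001, 0.002, -1.0]] [-0.73  0.43  0.35  1.89 -0.19  0.85  0.5 ]
11.0
```

>>> apply_moves:
  deltas: [0,0,0,-0.5,0,0,0,0,-1.5,0,0,0,0,-3,0,0,0,0,-4,0,0,0,0,-4,0]

```text
clock: 3.48
ee_pos: [544.2, 209.9, 204.5]
tcp_rot: [0.386, 0.922, 0.002, 0.001]
contact_force: [0.0, 1.0, -0.8]
grip_width: 46.6
grip_force: 62.0
```

```bash
python3 -c "
from h import *
a=np.radians(-4.75)
T=np.array([504.9,-128.2])
p=T+np.array([-np.sin(a),np.cos(a)])*-42
print(p)
go(p[0],p[1],200,85.25)"
```

```text
[ 501.42205528 -170.0557511 ]
t 3.475 p [544.2 209.9 204.5] F [ 0.   1.  -0.8] w 46.552249486232306 61.97558641433716
[[-0.702, 0.712, 0.004], [0.712, 0.702, 0.002], [-0.001, 0.005, -1.0]] [-0.76  0.3   0.38  1.82 -0.13  1.04  0.45]
units [ -9.63 -11.88   0.14] twist -4.07
```

>>> apply_moves:
  deltas: [0,-0.9,-1.7,0,-0.5,0,-1.9,-3.4,0,-1,0,-3.1,-5,0,-1.5,0,-4.3,-6.5,0,-2,0,-5.5,-8,0,-2.5]

```text
clock: 4.1
ee_pos: [495.0, -30.4, 200.5]
tcp_rot: [0.176, 0.984, -0.0, -0.002]
contact_force: [0.9, -0.2, -1.4]
grip_width: 46.3
grip_force: 61.9
```

```bash
python3 -c "
from h import *
go(501.4,-170,120,85.25)"
```

```text
t 4.1 p [495.  -30.4 200.5] F [ 0.9 -0.2 -1.4] w 46.25170295507875 61.94087505340576
[[-0.938, 0.346, -0.003], [0.346, 0.938, -0.0], [0.003, -0.001, -1.0]] [-0.46  0.14  0.48  2.02 -0.08  1.    1.27]
units [-2.18 -5.15  3.22] twist -1.55
```

>>> apply_moves:
  deltas: [0,-0.7,-1.7,0,-0.5,0,-1.5,-3.4,1,-1,0,-2.2,-5.15,2,-1.55,0,-2.2,-5.15,3.2,-1.55,0,-2.2,-5.15,3.2,-1.55]

```text
clock: 4.72
ee_pos: [499.3, -168.3, 118.4]
tcp_rot: [0.044, 0.999, 0.0, -0.005]
contact_force: [0.2, 0.4, -2.1]
grip_width: 46.2
grip_force: 62.0
```

```bash
python3 -c "
from h import *
go(501.4,-170,25,85.25)"
```

```text
t 4.725 p [ 499.3 -168.3  118.4] F [ 0.2  0.4 -2.1] w 46.2438088298139 61.97802186012268
[[-0.996, 0.088, -0.01], [0.088, 0.996, 0.001], [0.01, 0.0, -1.0]] [-0.2   0.34  0.51  2.01 -0.22  0.85  1.92]
units [-0.13 -0.06  3.74] twist -0.03
```

>>> apply_moves:
  deltas: [0,-0.1,0,1.2,0,0,-0.1,0,2.4,0,0,-0.1,0,3.2,0,0,-0.1,0,3.5,0,0,-0.1,0,3.6,0]

```text
clock: 5.35
ee_pos: [506.4, -168.8, 32.5]
tcp_rot: [0.043, 0.999, -0.0, 0.0]
contact_force: [1.5, -0.5, -1.1]
grip_width: 46.2
grip_force: 62.0
```

```bash
python3 -c "
from h import *
go(501.4,-170,23,85.25)"
```

```text
t 5.35 p [ 506.4 -168.8   32.5] F [ 1.5 -0.5 -1.1] w 46.22144398050714 62.02397704124451
[[-0.996, 0.086, 0.0], [0.086, 0.996, -0.0], [-0.0, 0.0, -1.0]] [-0.13  0.49  0.45  2.03 -0.33  0.68  2.01]
units [ 0.19 -0.06  0.38] twist -0.02
```

>>> apply_moves:
  deltas: [0,0.1,0,0.1,0,0,0.1,0,0.2,0,0,0.1,0,0.25,0,0,0.1,0,0.3,0,0,0.1,0,0.3,0]

```text
clock: 5.98
ee_pos: [503.4, -168.8, 24.7]
tcp_rot: [0.043, 0.999, 0.0, -0.0]
contact_force: [-0.6, 0.8, -1.5]
grip_width: 46.4
grip_force: 62.0
```

>>> apply_moves:
  deltas: [0,0,0,0,0,0,0,0,0.02,0]

```text
clock: 6.22
ee_pos: [503.5, -168.8, 24.3]
tcp_rot: [0.043, 0.999, -0.0, 0.0]
contact_force: [-1.5, -0.4, -1.0]
grip_width: 46.3
grip_force: 62.0
```

>>> apply_moves:
  deltas: [0,0,0,0.04,0,0,0,0,0.08,0,0,0,0,0.12,0,0,0,0,0.12,0]

```text
clock: 6.72
ee_pos: [503.5, -168.8, 23.2]
tcp_rot: [0.043, 0.999, 0.001, -0.0]
contact_force: [-5.8, 2.7, 14.7]
grip_width: 46.3
grip_force: 63.8
```

>>> apply_moves:
  deltas: [0.65,0,0,-0.05,0,0.72,0,0,-0.08,0,0.72,0,0,-0.1,0,0.72,0,0,-0.6,0,0.72,0,0,-1.6,0]

```text
clock: 7.35
ee_pos: [502.5, -168.6, 61.2]
tcp_rot: [0.043, 0.999, 0.0, -0.001]
contact_force: [0.9, 0.3, -0.9]
grip_width: 61.2
grip_force: 0.0
```

>>> apply_moves:
  deltas: [0.72,0,0,-1.5,0,0.72,0,0,-3,0,0.72,0,0,-5,0,0.8,0,0,-6,0]

```text
clock: 7.85
ee_pos: [504.8, -169.6, 215.0]
tcp_rot: [0.043, 0.999, -0.0, 0.003]
contact_force: [0.7, -0.5, 0.1]
grip_width: 68.4
grip_force: 0.0
```

```bash
python3 -c "
from h import *
cap('scene','s3.png')
p=binp(-150,-20);print(p)
go(p[0],p[1],200,16.8)"
```

```text
[389.95000467 169.27101004]
t 7.9 p [ 506.5 -170.1  217.6] F [ 1.  -0.6  1.8] w 68.11768426739418 0.0
[[-0.996, 0.087, 0.01], [0.087, 0.996, -0.001], [-0.01, -0.0, -1.0]] [-0.26  0.2   0.57  1.93 -0.13  1.04  1.85]
units [ 5.83 13.12  0.65] twist 6.82
```

View pics/s3.png

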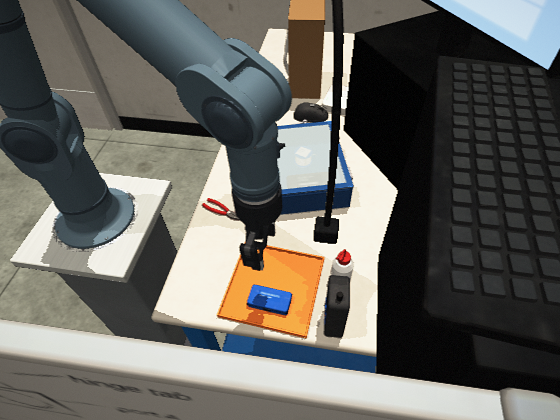

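The case lies flat in the tray, at (270,299) in the scene view. Next is the lid handle.

>>> apply_moves:
  deltas: [0.6,0.65,1.5,0,0.76,0.4,1.3,2.9,0,1.5,0.4,1.95,4.4,0,2.3,0.4,2.6,5.85,0,3,0.4,3.25,7.3,0,3.8]

```text
clock: 8.52
ee_pos: [437.4, 21.0, 211.3]
tcp_rot: [0.368, 0.93, 0.0, 0.0]
contact_force: [0.4, -0.9, -0.2]
grip_width: 34.3
grip_force: 0.0
```

```bash
python3 -c "
from h import *
p=binp(-150,-15);print(p)
go(p[0],p[1],150,16.8)"
```

```text
[388.50735214 174.05836355]
t 8.525 p [437.4  21.  211.3] F [ 0.4 -0.9 -0.2] w 34.29559221909624 0.0
[[-0.729, 0.685, 0.0], [0.685, 0.729, 0.0], [0.0, 0.0, -1.0]] [-0.58 -0.01  0.44  2.13  0.    1.01  0.68]
units [5.62 3.12 2.45] twist 3.0
```

>>> apply_moves:
  deltas: [0.4,1.4,0.8,0,0.75,0.4,2.8,1.6,0.2,1.5,0.4,4.2,2.4,0.6,2.25,0.4,5.6,3.1,1.2,3,0.4,5.6,3.1,2.2,3]

```text
clock: 9.15
ee_pos: [388.0, 175.8, 156.6]
tcp_rot: [0.592, 0.806, 0.002, 0.0]
contact_force: [0.1, -0.6, -0.5]
grip_width: 33.8
grip_force: 0.0
```

Run:
```python
from h import *
go(388.5,174,73.5,16.8)
a=cap('top')['image'][180:300,150:310];b=cap('scene')['image'][100:220,200:360]
o=np.hstack([cv2.resize(a,(400,300)),cv2.resize(b,(400,300))]);cv2.imwrite('pics/c4.png',o[:,:,::-1])
```

```text
t 9.15 p [388.  175.8 156.6] F [ 0.1 -0.6 -0.5] w 33.771262386738144 0.0
[[-0.299, 0.954, 0.002], [0.954, 0.299, 0.002], [0.002, 0.003, -1.0]] [-0.76  0.06  0.25  2.2  -0.02  0.88 -0.2 ]
units [-0.08 -0.01  3.33] twist 0.06
```

View pics/c4.png

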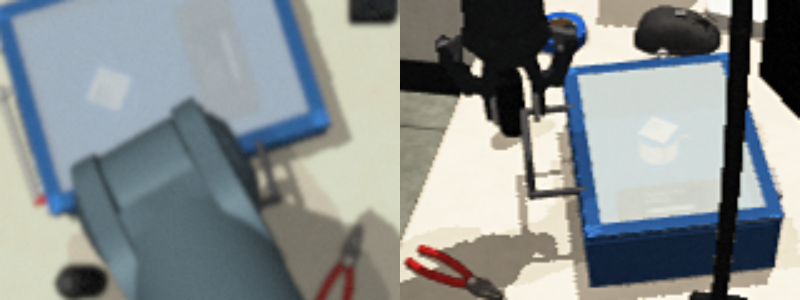

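The fingers hang over the bar, at about crop (530,110) in the scene half. The brick shows faintly through the lid in the -y half, at crop (215,60) in the top half. Next I go down and pinch the bar.

>>> apply_moves:
  deltas: [0.4,-0.05,0,1.2,0,0.4,-0.05,0,2.2,0,0.4,-0.05,0,2.9,0,0.4,-0.05,0,3.3,0,0.4,-0.05,0,3.3,0]

```text
clock: 9.88
ee_pos: [389.0, 170.5, 73.8]
tcp_rot: [0.595, 0.804, -0.0, -0.0]
contact_force: [-0.4, 0.3, 0.5]
grip_width: 34.3
grip_force: 0.0
```

>>> apply_moves:
  deltas: [0.4,0,0,0,0,0,0,0,0,0,0,0,0,0,0,0,0,0,0,0]

```text
clock: 10.38
ee_pos: [392.9, 172.4, 75.4]
tcp_rot: [0.595, 0.804, 0.004, 0.002]
contact_force: [4.4, 0.3, -2.2]
grip_width: 7.4
grip_force: 58.4
```

```bash
cat > arc.py <<'E'
from h import *
o,r=st(); p0=np.array(o['ee_pos'])
def h(t): return -250*np.cos(t)+3.5*np.sin(t), 250*np.sin(t)+3.5*np.cos(t)
import sys
t0=float(sys.argv[1])
for t in map(float,sys.argv[2:]):
    dx=h(t)[0]-h(t0)[0]; dz=h(t)[1]-h(t0)[1]
    print(t,np.round(r.T@np.array([dx*BX[0],dx*BX[1],dz])/25,2))
s=(p0[:2]-B)@np.array([BX,BY]).T if 0 else ((p0[:2]-B)@BX,(p0[:2]-B)@BY)
print('bin xy',np.round(s,1),'angle est',np.arctan2(p0[2]+8-78,100-s[0]))
E
python3 arc.py 0 .15 .3 .45 .6 .75
```

```text
t 10.375 p [392.9 172.4  75.4] F [ 4.4  0.3 -2.2] w 7.448162115799325 58.40264439582825
[[-0.293, 0.956, 0.008], [0.956, 0.293, 0.004], [0.001, 0.009, -1.0]] [-0.74  0.21  0.25  2.25 -0.08  0.67 -0.14]
0.15 [ 0.    0.15 -1.49]
0.3 [ 0.    0.51 -2.94]
0.45 [ 0.    1.1  -4.33]
0.6 [-0.    1.88 -5.61]
0.75 [-0.    2.84 -6.75]
bin xy [-146.2  -17.9] angle est 0.022066982801587913
```

>>> apply_moves:
  deltas: [0,0,0.09,-1.2,0,0,0,0.32,-2.37,0,0,0,0.69,-3.51,0,0,0,1.19,-4.6,0,0,0,1.83,-5.62,0]

```text
clock: 11.0
ee_pos: [437.5, 185.7, 216.1]
tcp_rot: [0.595, 0.804, 0.005, 0.003]
contact_force: [15.5, 5.2, -16.1]
grip_width: 7.8
grip_force: 59.1
```

```bash
python3 arc.py 0.6 .7 .8 .9 1 1.1
```

```text
t 11.0 p [437.5 185.7 216.1] F [ 15.5   5.2 -16.1] w 7.780376795686044 59.09618318080902
[[-0.293, 0.956, 0.012], [0.956, 0.293, 0.005], [0.001, 0.013, -1.0]] [-0.75  0.07  0.27  2.05 -0.02  1.01 -0.17]
0.7 [-0.    0.63 -0.78]
0.8 [-0.    1.33 -1.49]
0.9 [-0.01  2.09 -2.13]
1.0 [-0.01  2.92 -2.69]
1.1 [-0.01  3.8  -3.17]
bin xy [-99.8 -18. ] angle est 0.631432441671548
```

>>> apply_moves:
  deltas: [0,0,0.78,-0.7,0,0,0,1.5,-1.4,0,0,0,2.27,-2.04,0,0,0,3.1,-2.6,0,0,0,3.98,-3.08,0]

```text
clock: 11.62
ee_pos: [525.3, 212.1, 294.9]
tcp_rot: [0.595, 0.804, -0.003, -0.002]
contact_force: [-6.8, -2.9, 12.6]
grip_width: 7.7
grip_force: 61.1
```

```bash
python3 arc.py 1.1 1.15 1.2 1.22 1.24 1.15 1.05 1.0;  python3 -c "
from h import *
d=cap('scene','s5.png'); cap('top','t5.png')"
```

```text
t 11.625 p [525.3 212.1 294.9] F [-6.8 -2.9 12.6] w 7.652271740750338 61.069761514663696
[[-0.293, 0.956, -0.007], [0.956, 0.293, -0.002], [0.001, -0.007, -1.0]] [-0.72  0.19  0.3   1.75 -0.06  1.22 -0.11]
1.15 [-0.    0.45 -0.21]
1.2 [-0.    0.92 -0.4 ]
1.22 [-0.    1.1  -0.47]
1.24 [-0.01  1.29 -0.54]
1.15 [-0.    0.45 -0.21]
1.05 [ 0.   -0.44  0.23]
1.0 [ 0.   -0.87  0.49]
bin xy [ -8.1 -18.1] angle est 1.1227078374668753
```

View pics/s5.png

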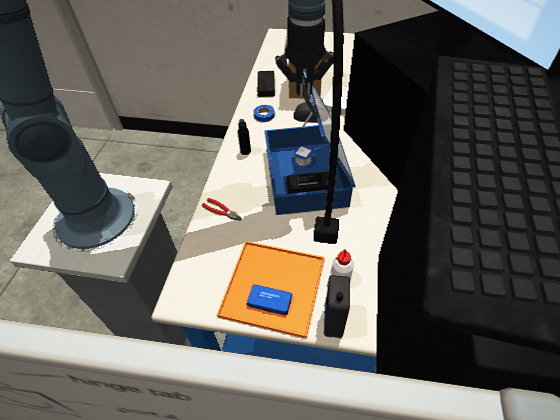

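The lid is up at about 1.1. The brick is at (308,182) in the bin's -y half and the spool at (303,155).

>>> apply_moves:
  deltas: [0,0,0.35,-0.2,0,0,0,0.65,-0.35,0,0,0,0.9,-0.47,0,0,0,1.05,-0.53,0,0,0,1.05,-0.53,0]

```text
clock: 12.35
ee_pos: [552.4, 220.1, 306.4]
tcp_rot: [0.595, 0.804, -0.001, -0.0]
contact_force: [-3.0, -1.9, 7.7]
grip_width: 8.0
grip_force: 61.6
```

```bash
cat > foot.py <<'E'
from h import *
d=cap('top');hsv=cv2.cvtColor(d['image'],cv2.COLOR_RGB2HSV)
print('pred rail/notch by bin x at y=145:',[(x,proj(d,[*binp(x,145),55]).round(1).tolist()) for x in(-100,-50,0,50)])
m=cv2.inRange(hsv,(0,120,60),(8,255,255))|cv2.inRange(hsv,(172,120,60),(180,255,255))
n,l,s,c=cv2.connectedComponentsWithStats(m)
for i in range(1,n):
    if s[i,4]>3 and c[i][0]<270:
        P=plane(d,[c[i]],55)[0][:2]-B; print(s[i],c[i].round(1),'bin',(P@BX).round(1),(P@BY).round(1))
E
python3 arc.py 1.21 1.24; python3 foot.py
```

```text
t 12.35 p [552.4 220.1 306.4] F [-3.  -1.9  7.7] w 8.00529536823426 61.60745143890381
[[-0.292, 0.956, -0.001], [0.956, 0.292, -0.001], [-0.0, -0.001, -1.0]] [-0.71  0.23  0.31  1.67 -0.07  1.25 -0.09]
1.24 [-0.    0.28 -0.1 ]
bin xy [ 20.2 -18.2] angle est 1.2453713395351904
pred rail/notch by bin x at y=145: [(-100, [[168.0, 269.2]]), (-50, [[162.0, 248.6]]), (0, [[156.1, 228.3]]), (50, [[150.3, 208.3]])]
[151 206   3   2   4] [152.  206.5] bin 53.0 140.0
```

>>> apply_moves:
  deltas: [0,0,-0.3,0.1,0,0,0,-0.6,0.23,0,0,0,-0.85,0.35,0,0,0,-1.05,0.45,0,0,0,-1.2,0.54,0]

```text
clock: 13.02
ee_pos: [524.2, 211.7, 293.6]
tcp_rot: [0.595, 0.804, 0.001, 0.0]
contact_force: [-3.7, -2.2, 9.2]
grip_width: 7.6
grip_force: 61.9
```

>>> apply_moves:
  deltas: [0,0,-0.1,0.05,0,0,0,-0.17,0.1,0,0,0,-0.25,0.14,0,0,0,-0.25,0.14,0]

```text
clock: 13.52
ee_pos: [518.4, 210.0, 290.5]
tcp_rot: [0.595, 0.804, 0.001, 0.0]
contact_force: [-4.0, -1.7, 9.4]
grip_width: 7.6
grip_force: 61.9
```

```bash
python3 arc.py 1.06 1.0; python3 foot.py
```

```text
t 13.525 p [518.4 210.  290.5] F [-4.  -1.7  9.4] w 7.598152549044128 61.936107873916626
[[-0.293, 0.956, 0.002], [0.956, 0.293, 0.001], [0.0, 0.002, -1.0]] [-0.73  0.17  0.3   1.78 -0.05  1.2  -0.11]
1.0 [ 0.   -0.52  0.3 ]
bin xy [-15.2 -18.1] angle est 1.0891641252382551
pred rail/notch by bin x at y=145: [(-100, [[168.0, 269.2]]), (-50, [[162.0, 248.6]]), (0, [[156.1, 228.3]]), (50, [[150.3, 208.3]])]
[154 217   3   2   5] [155.2 217.6] bin 25.1 140.1
[ 23 257   5   2   5] [ 25.  257.8] bin 29.0 453.3
```

>>> apply_moves:
  deltas: [0,0,-0.05,0.03,0,0,0,-0.1,0.06,0,0,0,-0.15,0.09,0,0,0,-0.2,0.12,0,0,0,-0.2,0.12,0]

```text
clock: 14.2
ee_pos: [515.1, 209.0, 288.5]
tcp_rot: [0.595, 0.804, 0.002, 0.001]
contact_force: [-2.1, -2.2, 11.5]
grip_width: 8.1
grip_force: 62.1
```

```bash
python3 arc.py 1.04 1.0; python3 foot.py
```

```text
t 14.2 p [515.1 209.  288.5] F [-2.1 -2.2 11.5] w 8.097958907394602 62.08468437194824
[[-0.293, 0.956, 0.005], [0.956, 0.293, 0.002], [0.001, 0.006, -1.0]] [-0.73  0.16  0.3   1.79 -0.05  1.19 -0.12]
1.0 [ 0.   -0.34  0.2 ]
bin xy [-18.7 -18.1] angle est 1.0731012770637653
pred rail/notch by bin x at y=145: [(-100, [[168.0, 269.2]]), (-50, [[162.0, 248.6]]), (0, [[156.1, 228.3]]), (50, [[150.3, 208.3]])]
[154 218   3   2   4] [155.  218.5] bin 23.2 141.1
```

>>> apply_moves:
  deltas: [0,0,-0.05,0.03,0,0,0,-0.1,0.06,0,0,0,-0.15,0.1,0,0,0,-0.2,0.14,0,0,0,-0.2,0.14,0]

```text
clock: 14.88
ee_pos: [513.3, 208.4, 287.4]
tcp_rot: [0.595, 0.804, 0.006, 0.003]
contact_force: [0.4, -2.0, 13.9]
grip_width: 7.7
grip_force: 62.4
```

```bash
python3 arc.py 1.04 1.0; python3 foot.py
```

```text
t 14.875 p [513.3 208.4 287.4] F [ 0.4 -2.  13.9] w 7.69758166548324 62.417646646499634
[[-0.292, 0.956, 0.013], [0.956, 0.292, 0.005], [0.002, 0.014, -1.0]] [-0.73  0.15  0.3   1.8  -0.05  1.18 -0.12]
1.0 [ 0.   -0.35  0.2 ]
bin xy [-20.6 -18.2] angle est 1.0643683956743883
pred rail/notch by bin x at y=145: [(-100, [[168.0, 269.2]]), (-50, [[162.0, 248.6]]), (0, [[156.1, 228.3]]), (50, [[150.3, 208.3]])]
```

>>> apply_moves:
  deltas: [0,0,-0.08,0.05,0,0,0,-0.15,0.1,0,0,0,-0.15,0.1,0]

```text
clock: 15.3
ee_pos: [512.1, 208.0, 286.7]
tcp_rot: [0.595, 0.804, 0.009, 0.005]
contact_force: [3.5, -0.7, 16.5]
grip_width: 7.9
grip_force: 62.6
```

>>> apply_moves:
  deltas: [0,0,0.15,-0.1,0,0,0,0.22,-0.15,0,0.2,0,0.22,-0.15,0,0.25,0,0.22,-0.15,0,0.25,0,0.22,-0.15,0]

```text
clock: 15.92
ee_pos: [509.5, 208.1, 281.4]
tcp_rot: [0.594, 0.804, -0.001, -0.0]
contact_force: [0.2, 0.4, -0.4]
grip_width: 21.3
grip_force: 0.3
```

```bash
python3 foot.py
python3 - <<'E'
from h import *
st()
a=cap('top')['image'][100:300,110:310];b=cap('scene')['image'][60:220,230:390]
o=np.hstack([cv2.resize(a,(400,400)),cv2.resize(b,(400,400))]);cv2.imwrite('pics/c6.png',o[:,:,::-1])
E
```

```text
pred rail/notch by bin x at y=145: [(-100, [[168.0, 269.2]]), (-50, [[162.0, 248.6]]), (0, [[156.1, 228.3]]), (50, [[150.3, 208.3]])]
[154 218   3   2   4] [155.  218.5] bin 23.2 141.1
t 15.975 p [509.6 208.2 281.5] F [0.6 0.4 0.8] w 21.534298890454767 0.2622572612017393
[[-0.294, 0.956, -0.002], [0.956, 0.294, -0.001], [-0.0, -0.002, -1.0]] [-0.73  0.16  0.3   1.81 -0.05  1.18 -0.12]
```

View pics/c6.png

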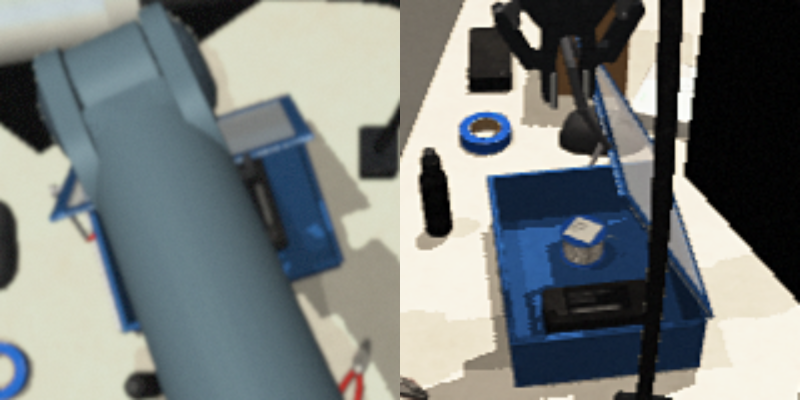

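The lid stays up with the fingers open (force about 0) and the foot is still at (155,218). The brick is visible in the -y half, at crop (595,303). I back off upward, then toward the base.

>>> apply_moves:
  deltas: [0.4,0,0,0,0,0.4,0,0,-0.4,0,0.4,0,0,-1,0,0.4,0,0,-1.8,0,0.4,0,-0.2,-2,0]

```text
clock: 16.7
ee_pos: [506.7, 207.2, 335.1]
tcp_rot: [0.594, 0.804, 0.002, 0.001]
contact_force: [0.7, -0.0, 0.7]
grip_width: 33.9
grip_force: 0.0
```

>>> apply_moves:
  deltas: [0.4,0,-1,0,0,0.4,0,-2.5,0,0,0.4,0,-4,0,0,0.4,0,-5.5,0,0,0.4,-2,-6,0,0]

```text
clock: 17.32
ee_pos: [374.2, 117.0, 332.3]
tcp_rot: [0.591, 0.807, 0.0, -0.0]
contact_force: [1.6, -0.9, 0.7]
grip_width: 34.2
grip_force: 0.0
```

>>> apply_moves:
  deltas: [0.4,-2,0,0,0,0.4,2,-1,0,0,0.4,4,-1,0,0,0.7,6,-1,0,0,1,8,-1,0,0]

```text
clock: 17.95
ee_pos: [293.9, 297.8, 332.7]
tcp_rot: [0.595, 0.804, 0.001, 0.0]
contact_force: [1.4, 0.4, -0.4]
grip_width: 69.0
grip_force: 0.0
```

```bash
python3 foot.py
python3 - <<'E'
from h import *
st()
a=cap('top','t7.png')['image'][120:300,130:310];b=cap('scene','s7.png')['image'][60:220,230:390]
o=np.hstack([cv2.resize(a,(400,400)),cv2.resize(b,(400,400))]);cv2.imwrite('pics/c7.png',o[:,:,::-1])
E
```

```text
pred rail/notch by bin x at y=145: [(-100, [[168.0, 269.2]]), (-50, [[162.0, 248.6]]), (0, [[156.1, 228.3]]), (50, [[150.3, 208.3]])]
[155 217   2   3   4] [155.5 218. ] bin 24.0 139.7
[ 22 257   4   2   4] [ 23.5 257.8] bin 30.2 456.5
t 18.0 p [289.1 306.8 332.7] F [-1.4  6.   1.1] w 75.87698122858593 0.0
[[-0.305, 0.952, -0.001], [0.952, 0.305, 0.007], [0.007, 0.001, -1.0]] [-0.9  -0.14 -0.01  1.99 -0.01  1.28 -0.6 ]
```

View pics/c7.png

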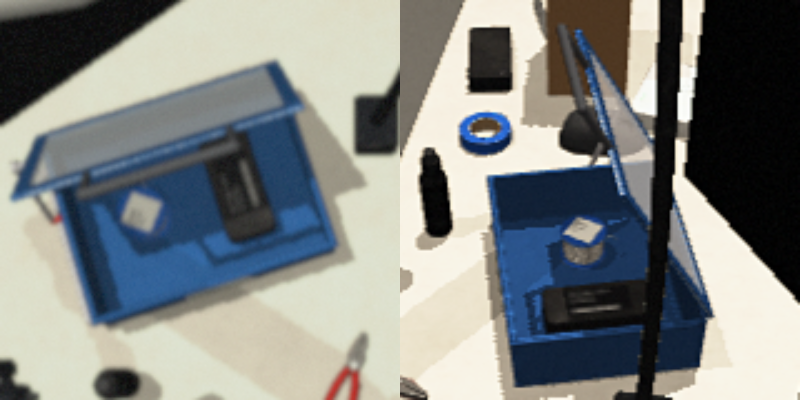

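Run:
```python
from h import *
# refine bin frame: rotate offset found at the handle (+4 mm along bin x)
for n,roi in(('top',(190,235,222,258)),('scene',(165,200,280,338))):
    d=cap(n); hsv=cv2.cvtColor(d['image'],cv2.COLOR_RGB2HSV)
    m=cv2.inRange(hsv,(0,0,0),(180,130,90)); k=np.zeros_like(m); k[roi[0]:roi[1],roi[2]:roi[3]]=255; m&=k
    nn,l,s,c=cv2.connectedComponentsWithStats(m); i=1+np.argmax(s[1:,4]); print(n,s[i])
    ct=max(cv2.findContours((l==i).astype(np.uint8),cv2.RETR_EXTERNAL,cv2.CHAIN_APPROX_NONE)[0],key=cv2.contourArea)
    ap=cv2.approxPolyDP(cv2.convexHull(ct),2,True).reshape(-1,2)
    for z in(37,5):
        P=plane(d,ap,z)[:,:2]-B
        print(z,[(a.tolist(),(p@BX).round(),(p@BY).round()) for a,p in zip(ap,P)])
a=cv2.imread('pics/t7.png')[180:240,210:270]; b=cv2.imread('pics/s7.png')[150:210,275:335]
cv2.imwrite('pics/c8.png',np.hstack([cv2.resize(a,(400,400),interpolation=2),cv2.resize(b,(400,400),interpolation=2)]))
```

```text
top [222 190  32  39 843]
37 [([222, 190], np.float64(44.0), np.float64(-28.0)), ([244, 190], np.float64(27.0), np.float64(-78.0)), ([253, 217], np.float64(-43.0), np.float64(-79.0)), ([251, 224], np.float64(-57.0), np.float64(-69.0)), ([233, 227], np.float64(-51.0), np.float64(-26.0))]
5 [([222, 190], np.float64(51.0), np.float64(-26.0)), ([244, 190], np.float64(34.0), np.float64(-78.0)), ([253, 217], np.float64(-37.0), np.float64(-79.0)), ([251, 224], np.float64(-52.0), np.float64(-69.0)), ([233, 227], np.float64(-46.0), np.float64(-25.0))]
scene [287 165  51  35 948]
37 [([337, 166], np.float64(92.0), np.float64(-13.0)), ([332, 199], np.float64(54.0), np.float64(-130.0)), ([288, 190], np.float64(-56.0), np.float64(-83.0)), ([289, 175], np.float64(-46.0), np.float64(-28.0)), ([330, 165], np.float64(73.0), np.float64(-6.0))]
5 [([337, 166], np.float64(101.0), np.float64(19.0)), ([332, 199], np.float64(61.0), np.float64(-104.0)), ([288, 190], np.float64(-52.0), np.float64(-54.0)), ([289, 175], np.float64(-42.0), np.float64(3.0)), ([330, 165], np.float64(82.0), np.float64(26.0))]
```

View pics/c8.png

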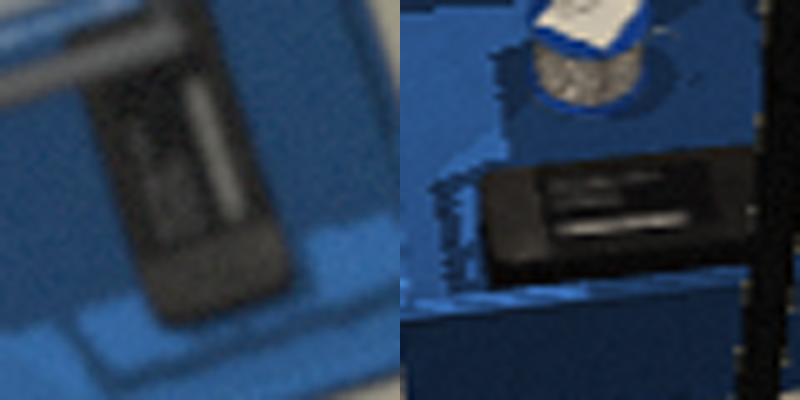

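The top crop shows the brick's front end at (165,325)–(292,285), with its sides nearly along bin x. The handle bar crosses over its rear. The scene crop shows the spool well clear.

Run:
```python
from h import *
d=cap('top')
for q in ([[241.5,180],[253.5,216]],[[224.25,199.5],[232.5,225]],[[234.75,228.75],[253.8,222.75]]):
  for z in (37,5):
    P=plane(d,q,z)[:,:2]; v=P[0]-P[1]; W=P-B
    print(z,np.c_[W@BX,W@BY].round(1).tolist(),'dir',np.degrees(np.arctan2(v[1],v[0])).round(1))
p=binp(-160,-54); print(p); go(p[0],p[1],332,106.8)
```

```text
37 [[52.3, -79.9], [-40.7, -80.6]] dir 17.2
5 [[60.3, -80.0], [-35.5, -80.6]] dir 17.2
37 [[19.5, -26.0], [-45.7, -26.4]] dir 17.1
5 [[26.5, -24.5], [-40.6, -24.8]] dir 17.1
37 [[-55.9, -28.8], [-56.4, -76.3]] dir 106.2
5 [[-51.2, -27.3], [-51.7, -76.2]] dir 106.2
[390.18533485 133.83170107]
t 18.25 p [295.3 295.3 332.1] F [ 1.2  0.1 -0.1] w 85.53560477782403 0.0
[[-0.292, 0.956, -0.0], [0.956, 0.292, -0.001], [-0.001, -0.0, -1.0]] [-0.89 -0.14  0.01  2.    0.    1.29 -0.59]
units [-7.29  1.74  0.01] twist -8.98
```

Run:
```python
from h import *
d=cap('scene')
s0=cv2.imread('pics/scene0.png').astype(int)
for f,p in(('s3.png',(506.5,-170.1,217.6)),('s5.png',(525.3,212.1,294.9))):
    s=cv2.imread('pics/'+f).astype(int); df=np.abs(s-s0).max(2)>25
    M=cv2.Rodrigues(np.array(d['rvec'],float))[0]
    for h in range(0,340,20):
        P=np.array(p)+[0,0,h]; u,v=proj(d,P)[0]
        if not(0<=v<420): break
        depth=(M@P+d['tvec'])[2]; row=df[int(round(v))]
        a=b=int(round(u))
        while a>0 and row[a-3:a].any(): a-=1
        while b<556 and row[b+1:b+4].any(): b+=1
        k=depth/K(d)[0,0]; print(f,h,round(u),round(v),'left',round((u-a)*k),'right',round((b-u)*k),s[int(v),int(u)].tolist())
```

```text
s3.png 0 264 248 left 45 right 8 [22, 16, 13]
s3.png 20 263 242 left 32 right 7 [17, 16, 16]
s3.png 40 262 236 left 30 right 20 [18, 18, 17]
s3.png 60 262 229 left 30 right 24 [17, 18, 15]
s3.png 80 261 221 left 34 right 23 [20, 20, 18]
s3.png 100 260 214 left 40 right 31 [19, 19, 19]
s3.png 120 259 206 left 41 right 34 [22, 20, 20]
s3.png 140 258 198 left 40 right 35 [43, 39, 33]
s3.png 160 257 189 left 39 right 36 [55, 51, 42]
s3.png 180 256 180 left 41 right 33 [57, 53, 45]
s3.png 200 255 170 left 38 right 32 [56, 51, 42]
s3.png 220 254 160 left 38 right 30 [56, 52, 44]
s3.png 240 253 149 left 37 right 36 [58, 54, 43]
s3.png 260 251 137 left 39 right 33 [37, 34, 28]
s3.png 280 250 125 left 38 right 33 [46, 43, 35]
s3.png 300 249 112 left 74 right 45 [116, 108, 89]
s3.png 320 247 98 left 80 right 52 [138, 128, 106]
s5.png 0 304 91 left 17 right 30 [37, 37, 38]
s5.png 20 304 83 left 17 right 18 [65, 66, 66]
s5.png 40 304 75 left 43 right 42 [23, 20, 19]
s5.png 60 304 66 left 22 right 21 [17, 15, 16]
s5.png 80 304 58 left 64 right 61 [18, 17, 17]
s5.png 100 304 49 left 40 right 43 [17, 17, 18]
s5.png 120 305 39 left 36 right 37 [21, 19, 19]
s5.png 140 305 30 left 35 right 38 [18, 18, 18]
s5.png 160 305 20 left 35 right 35 [33, 30, 24]
s5.png 180 305 9 left 33 right 36 [68, 64, 54]
```

I've used the ten pictures, so the rest is numbers. From the silhouettes, the wrist above the gripper is a cylinder of about 37 mm radius, and the propped handle is at bin x≈-20, z≈295. I plan to:
- go down in front of the handle
- take the brick by its front end
- draw it forward along the floor
- regrip nearer its middle
- lift it out

>>> apply_moves:
  deltas: [0.9,-1.4,0.6,0,-0.95,0.9,-2.8,1.3,0,-1.9,0.9,-4.3,2,0,-2.85,0.9,-5.8,2.8,0,-3.8,0.9,-7.2,3.7,0,-4.7]

```text
clock: 18.92
ee_pos: [437.1, 148.5, 332.5]
tcp_rot: [0.224, 0.975, 0.0, 0.0]
contact_force: [0.1, 1.3, -0.1]
grip_width: 76.8
grip_force: 0.0
```

>>> apply_moves:
  deltas: [0.9,0,0,0,-0.95,0.9,0,0,0,-1.9,0.9,0,0,0,-2.85,0.9,0,0,0,-3.8,0.9,0,0,0,-4.25]

```text
clock: 19.55
ee_pos: [436.2, 149.6, 332.3]
tcp_rot: [-0.144, 0.99, 0.0, -0.0]
contact_force: [-0.9, -0.5, 0.8]
grip_width: 77.2
grip_force: 0.0
```

```bash
python3 -c "
from h import *
p=binp(-88,-53.5); go(p[0],p[1],130,107.2)"; python3 foot.py
```

```text
t 19.55 p [436.2 149.6 332.3] F [-0.9 -0.5  0.8] w 77.19590430890193 0.0
[[-0.959, -0.284, -0.0], [-0.284, 0.959, 0.0], [0.0, 0.0, -1.0]] [-0.81 -0.08  0.37  1.93  0.03  1.28  1.41]
units [-0.94 -0.05  8.09] twist -0.07
pred rail/notch by bin x at y=145: [(-100, [[168.0, 269.2]]), (-50, [[162.0, 248.6]]), (0, [[156.1, 228.3]]), (50, [[150.3, 208.3]])]
```

>>> apply_moves:
  deltas: [0.9,-0.8,-0.05,1.5,-0.07,0.9,-1.2,-0.05,3.5,-0.07,0.9,-1.57,-0.05,5.5,-0.07,0.9,-1.57,-0.05,7.3,-0.07,0.9,-1.57,-0.05,8.1,-0.07]

```text
clock: 20.23
ee_pos: [472.4, 159.2, 127.1]
tcp_rot: [-0.148, 0.989, -0.001, -0.002]
contact_force: [0.0, 0.1, 0.0]
grip_width: 76.9
grip_force: 0.0
```

```bash
python3 -c "
from h import *
p=binp(-72,-53.5); go(p[0],p[1],31,107.2)"
```

```text
t 20.225 p [472.4 159.2 127.1] F [0.  0.1 0. ] w 76.94757138705056 0.0
[[-0.956, -0.293, -0.004], [-0.293, 0.956, -0.003], [0.005, -0.001, -1.0]] [-0.76  0.26  0.39  2.07 -0.13  0.85  1.58]
units [-0.1   0.    3.84] twist -0.02
```

>>> apply_moves:
  deltas: [0.9,-0.05,0,1.2,0,0.9,-0.05,0,2.4,0,0.9,-0.05,0,3.3,0,0.9,-0.05,0,3.8,0,0.9,-0.05,0,3.8,0]

```text
clock: 20.85
ee_pos: [475.0, 161.0, 34.4]
tcp_rot: [-0.149, 0.989, -0.0, -0.001]
contact_force: [-0.7, 0.6, -0.6]
grip_width: 77.0
grip_force: 0.0
```

```bash
python3 -c "
from h import *
p=binp(-52,-53.5); go(p[0],p[1],31,107.2)"
```

```text
t 20.85 p [475.  161.   34.4] F [-0.7  0.6 -0.6] w 77.03234325252846 0.0
[[-0.955, -0.295, -0.001], [-0.295, 0.955, -0.001], [0.001, -0.001, -1.0]] [-0.71  0.43  0.34  2.1  -0.23  0.65  1.66]
units [-0.76 -0.05  0.13] twist -0.0
```

Slide in slowly toward the brick's front end, watching the force.

>>> apply_moves:
  deltas: [0.9,-0.2,0,0.05,0,0.9,-0.4,0,0.05,0,0.9,-0.6,0,0.05,0,0.9,-0.75,0,0.05,0,0.9,-0.75,0,0.05,0]

```text
clock: 21.48
ee_pos: [494.4, 168.0, 34.5]
tcp_rot: [-0.15, 0.989, 0.0, 0.001]
contact_force: [1.6, -0.1, 0.2]
grip_width: 77.2
grip_force: 0.0
```

>>> apply_moves:
  deltas: [0.6,0,0,0,0,0.4,0,0,0,0,0.4,0,0,0,0,0.2,0,0,0,0]

```text
clock: 21.98
ee_pos: [493.9, 167.9, 34.8]
tcp_rot: [-0.15, 0.989, 0.0, 0.0]
contact_force: [-2.5, -1.5, 12.5]
grip_width: 53.1
grip_force: 63.2
```

The brick's end is gripped. I draw it forward about 28 mm.

>>> apply_moves:
  deltas: [0.2,0.15,0,-0.06,0,0.2,0.4,0,-0.08,0,0.2,0.7,0,-0.08,0,0.2,1,0,-0.08,0,0.2,1.15,0,-0.08,0]

```text
clock: 22.6
ee_pos: [468.6, 160.1, 36.2]
tcp_rot: [-0.149, 0.989, 0.001, 0.004]
contact_force: [10.7, 3.4, -6.1]
grip_width: 53.1
grip_force: 63.8
```

>>> apply_moves:
  deltas: [0.2,0,0,0,0,0.9,0,0,0,0,0.9,0,0,0,0,0.9,-0.3,0,0,0,0.9,-0.6,0,0,0]

```text
clock: 23.22
ee_pos: [478.8, 163.3, 34.9]
tcp_rot: [-0.15, 0.989, -0.0, -0.002]
contact_force: [-0.1, -0.1, -0.1]
grip_width: 76.5
grip_force: 0.0
```

```bash
cat > w.py <<'E'
from h import *
o,r=st(); W=np.array(o['ee_pos'])[:2]-B; print('bin',(W@BX).round(1),(W@BY).round(1))
E
python3 w.py
```

```text
t 23.225 p [478.8 163.3  34.9] F [-0.1 -0.1 -0.1] w 76.51998228174901 0.0
[[-0.955, -0.297, -0.003], [-0.297, 0.955, -0.001], [0.003, 0.0, -1.0]] [-0.7   0.43  0.34  2.09 -0.23  0.66  1.66]
bin -66.7 -51.4
```

>>> apply_moves:
  deltas: [0.6,0,0,0,0,0.3,0,0,0,0,0.2,0,0,0,0,0.2,0.2,0,-0.05,0,0.2,0.45,0,-0.05,0]

```text
clock: 23.85
ee_pos: [470.5, 160.6, 36.7]
tcp_rot: [-0.15, 0.989, 0.0, 0.002]
contact_force: [8.4, 1.7, -8.0]
grip_width: 53.4
grip_force: 64.1
```

>>> apply_moves:
  deltas: [0.2,0,0,0,0,0.9,0,0,0,0,0.9,0,0,0,0,0.9,-0.25,0,0,0,0.9,-0.5,0,0,0]

```text
clock: 24.48
ee_pos: [481.6, 164.0, 36.8]
tcp_rot: [-0.15, 0.989, 0.0, -0.0]
contact_force: [0.2, 0.4, 0.7]
grip_width: 76.8
grip_force: 0.0
```

>>> apply_moves:
  deltas: [0.9,0,0,0.08,0,0.5,0,0,0.08,0,0.2,0,0,0.08,0,0,0,0,0.08,0]

```text
clock: 24.98
ee_pos: [481.3, 163.8, 35.0]
tcp_rot: [-0.15, 0.989, 0.0, 0.0]
contact_force: [-0.4, 0.6, 2.2]
grip_width: 53.5
grip_force: 63.8
```

```bash
python3 w.py
python3 - <<'E'
from h import *
d=cap('scene'); hsv=cv2.cvtColor(d['image'],cv2.COLOR_RGB2HSV)
m=cv2.inRange(hsv,(0,0,0),(180,130,90))
for r in range(172,198,3): print(r,''.join('#' if v else '.' for v in m[r,262:340]))
E
```

```text
t 24.975 p [481.3 163.8  35. ] F [-0.4  0.6  2.2] w 53.52152972240477 63.821003437042236
[[-0.955, -0.297, 0.0], [-0.297, 0.955, 0.0], [-0.0, 0.0, -1.0]] [-0.7   0.43  0.34  2.09 -0.23  0.66  1.66]
bin -64.1 -51.6
172 ........#........#############....................................#######.....
175 ........##.......########..############################............#######....
178 .........#...###########################################...........########...
181 .........#...###########################################.........#######......
184 .........#....################......##...################........########.....
187 ..............###########################################.........########....
190 ..........#....##########################.#############...........#####.......
193 ...........#....############....................................########......
196 ...........#.....................................................########.....
```

>>> apply_moves:
  deltas: [0,0.1,0,-0.2,0,0,0.15,0,-0.6,0,0,0.15,0,-1.2,0,0,0.15,0,-1.8,0,0,0.15,0,-2.4,0]

```text
clock: 25.65
ee_pos: [480.4, 163.7, 95.7]
tcp_rot: [-0.15, 0.989, 0.0, 0.003]
contact_force: [6.0, 2.4, -6.4]
grip_width: 52.8
grip_force: 65.2
```

```bash
python3 w.py
python3 - <<'E'
from h import *
d=cap('scene'); hsv=cv2.cvtColor(d['image'],cv2.COLOR_RGB2HSV)
m=cv2.inRange(hsv,(0,0,0),(180,130,90))
for r in range(130,190,4): print(r,''.join('#' if v else '.' for v in m[r,262:340]))
print(ctrl.get_obs()['torque'])
E
```

```text
t 25.65 p [480.4 163.7  95.7] F [ 6.   2.4 -6.4] w 52.78538576358237 65.17334818840027
[[-0.955, -0.297, 0.007], [-0.297, 0.955, 0.002], [-0.007, -0.0, -1.0]] [-0.75  0.32  0.38  2.07 -0.17  0.77  1.61]
bin -65.0 -51.4
130 .....##############################..................................########.
134 ......############################..................................#########.
138 .........#####################......................................#.######..
142 ............#################.......................................#.#######.
146 .............################.......................................########..
150 ..............##############.......................................########...
154 ...............#########...#.......................................#########..
158 ................#############..#######################..............#######...
162 ...........##################.##########################.............#####....
166 ...........##############################################............#######..
170 ...........###############################################........#######.....
174 ........#...#######.########.############################..........######.....
178 .........#...####################################..................########...
182 .........##.....#................................................#######......
186 ..........#.......................................................#######.....
[ 0.26147079 -0.85154465 -0.04179383]
```

>>> apply_moves:
  deltas: [0,-0.1,0,-0.3,0,0,-0.1,0,-0.7,0,0,-0.1,0,-1.1,0,0,-0.1,0,-1.5,0,0,-0.1,0,-1.5,0]

```text
clock: 26.32
ee_pos: [480.4, 163.6, 133.1]
tcp_rot: [-0.15, 0.989, 0.0, 0.001]
contact_force: [-0.2, 1.0, -1.8]
grip_width: 53.2
grip_force: 65.6
```

```bash
python3 w.py
```

```text
t 26.325 p [480.4 163.6 133.1] F [-0.2  1.  -1.8] w 53.199292277027205 65.63668370246887
[[-0.955, -0.297, 0.001], [-0.297, 0.955, 0.001], [-0.001, 0.0, -1.0]] [-0.76  0.26  0.4   2.05 -0.13  0.86  1.58]
bin -65.1 -51.5
```

>>> apply_moves:
  deltas: [0,0.6,0,0,0,0,1.5,0,-0.1,0,0,2.5,0,-0.2,0,0,3.4,0,-0.4,0,0,4,0,-0.5,0]

```text
clock: 26.95
ee_pos: [382.1, 132.8, 144.1]
tcp_rot: [-0.15, 0.989, -0.0, -0.001]
contact_force: [0.4, 0.2, -2.0]
grip_width: 53.0
grip_force: 65.6
```

```bash
python3 w.py; python3 foot.py; python3 -c "
from h import *
a=np.radians(-4.75);T=np.array([504.9,-128.2]);p=T+np.array([-np.sin(a),np.cos(a)])*47
p=p+np.array([np.cos(a),np.sin(a)])*-32
print(p); go(p[0],p[1],170,85.25)"
```

```text
t 26.95 p [382.1 132.8 144.1] F [ 0.4  0.2 -2. ] w 53.01497784411582 65.63358664512634
[[-0.955, -0.297, -0.002], [-0.297, 0.955, -0.001], [0.003, 0.0, -1.0]] [-0.82  0.03  0.39  2.26 -0.02  0.85  1.46]
bin -168.1 -52.6
pred rail/notch by bin x at y=145: [(-100, [[168.0, 269.2]]), (-50, [[162.0, 248.6]]), (0, [[156.1, 228.3]]), (50, [[150.3, 208.3]])]
[476.90188967 -78.71155874]
t 27.0 p [380.5 132.3 144. ] F [-2.2 -0.6 -3.1] w 53.13771766759458 65.60205459594727
[[-0.955, -0.297, -0.005], [-0.297, 0.955, -0.001], [0.005, 0.0, -1.0]] [-0.82  0.03  0.39  2.26 -0.02  0.85  1.46]
units [-1.18 -9.2  -1.05] twist 2.2
```

>>> apply_moves:
  deltas: [0,0,-1.4,-0.3,0.3,0,-0.1,-2.9,-0.6,0.7,0,-0.2,-4.4,-0.8,1.1,0,-0.4,-5.9,-1,1.5,0,-0.7,-7.4,-1,1.9]

```text
clock: 27.62
ee_pos: [457.0, -38.7, 170.2]
tcp_rot: [0.016, 1.0, 0.0, 0.001]
contact_force: [-0.2, 0.0, -2.9]
grip_width: 53.2
grip_force: 65.6
```

```bash
python3 -c "
from h import *
go(474.5,-78.7,80,85.25)"; python3 foot.py
```

```text
t 27.625 p [457.  -38.7 170.2] F [-0.2  0.  -2.9] w 53.238179296852145 65.59149742126465
[[-0.999, 0.032, 0.001], [0.032, 0.999, 0.0], [-0.001, 0.001, -1.0]] [-0.59  0.11  0.62  2.14 -0.08  0.92  1.61]
units [-0.75 -1.58  3.61] twist 0.29
pred rail/notch by bin x at y=145: [(-100, [[168.0, 269.2]]), (-50, [[162.0, 248.6]]), (0, [[156.1, 228.3]]), (50, [[150.3, 208.3]])]
```

>>> apply_moves:
  deltas: [0,-0.4,-0.8,0,0.15,0,-0.75,-1.6,0.3,0.3,0,-0.75,-1.6,1.5,0.3,0,-0.75,-1.6,2.8,0.3,0,-0.75,-1.6,3.6,0.3]

```text
clock: 28.3
ee_pos: [472.8, -77.9, 78.0]
tcp_rot: [0.041, 0.999, -0.0, -0.001]
contact_force: [0.6, 0.3, -2.3]
grip_width: 53.3
grip_force: 65.6
```

>>> apply_moves:
  deltas: [0,0,0,0.2,0,0,0,0,0.2,0]

```text
clock: 28.55
ee_pos: [474.0, -78.1, 74.9]
tcp_rot: [0.041, 0.999, -0.0, -0.0]
contact_force: [0.8, 0.5, -2.8]
grip_width: 53.3
grip_force: 65.5
```

```bash
cat > br.py <<'E'
from h import *
import sys
zt=float(sys.argv[1])
a=np.radians(-4.75);T=np.array([504.9,-128.2]);tx=np.array([np.cos(a),np.sin(a)]);ty=np.array([-tx[1],tx[0]])
d=cap('scene'); hsv=cv2.cvtColor(d['image'],cv2.COLOR_RGB2HSV)
def comp(m,z,name):
    n,l,s,c=cv2.connectedComponentsWithStats(m); i=1+np.argmax(s[1:,4])
    ct=max(cv2.findContours((l==i).astype(np.uint8),0,1)[0],key=cv2.contourArea)
    ap=cv2.approxPolyDP(cv2.convexHull(ct),2,True).reshape(-1,2); P=plane(d,ap,z)[:,:2]-T
    print(name,s[i],[(q.tolist(),np.round([p@tx,p@ty]).astype(int).tolist()) for q,p in zip(ap,P)])
roi=np.zeros(hsv.shape[:2],np.uint8);roi[235:340,215:328]=255
comp(cv2.inRange(hsv,(100,120,40),(125,255,255))&roi,25,'case')
comp(cv2.inRange(hsv,(0,0,0),(180,255,60))&roi,zt,'brick')
go(474.5,-78.7,34,85.25)
m=cv2.inRange(hsv,(0,0,0),(180,255,70))
for r in range(220,310,4): print(r,''.join('#' if v else '.' for v in m[r,222:330]))
E
python3 br.py 80
```

```text
case [247 285  45  30 888] [([253, 285], [-38, -22]), ([289, 292], [44, -19]), ([291, 296], [51, -28]), ([286, 314], [50, -71]), ([249, 306], [-32, -72]), ([247, 303], [-38, -66])]
brick [ 244  235   61   38 1371] [([245, 245], [-72, 42]), ([255, 235], [-58, 74]), ([269, 235], [-27, 81]), ([302, 247], [53, 67]), ([304, 255], [62, 48]), ([300, 270], [62, 9]), ([293, 272], [49, 1]), ([253, 263], [-41, 2]), ([244, 250], [-70, 29])]
t 28.6 p [474.5 -78.2  75.4] F [-0.3 -0.4 -3.2] w 52.8752257817048 65.540531873703
[[-0.997, 0.082, 0.001], [0.082, 0.997, -0.0], [-0.001, -0.0, -1.0]] [-0.45  0.34  0.59  2.15 -0.29  0.73  1.83]
units [ 0.   -0.02  1.66] twist 0.0
220 ...................###################################........................................##############
224 ......................############################...........................................###############
228 ..........................#######################............................................###############
232 ...........................#####################............................................
[... 1463 characters left out ...]
....................##
288 ..........................................................................................................##
292 .........................................................................................................###
296 .........................................................................................................###
300 ........................................................................................................####
304 .........................###............................................................................####
308 ..................................#.....######..........................................................####
```

>>> apply_moves:
  deltas: [0,0,0,0.5,0,0,0,0,1,0,0,0,0,1.3,0,0,0,0,1.45,0,0,0,0,1.45,0]

```text
clock: 29.22
ee_pos: [473.5, -78.3, 38.2]
tcp_rot: [0.041, 0.999, -0.0, -0.0]
contact_force: [0.3, -0.6, -2.1]
grip_width: 53.0
grip_force: 65.6
```

>>> apply_moves:
  deltas: [0,0,0,0.04,0,0,0,0,0.08,0,0,0,0,0.12,0,0,0,0,0.12,0]

```text
clock: 29.72
ee_pos: [473.7, -78.2, 35.5]
tcp_rot: [0.041, 0.999, 0.0, -0.0]
contact_force: [-1.0, -0.2, -2.2]
grip_width: 53.0
grip_force: 65.6
```

>>> apply_moves:
  deltas: [0,0,0,0.04,0,0,0,0,0.08,0,0,0,0,0.12,0,0,0,0,0.12,0]

```text
clock: 30.22
ee_pos: [473.8, -78.2, 34.0]
tcp_rot: [0.041, 0.999, 0.001, -0.0]
contact_force: [-5.5, 0.5, 12.6]
grip_width: 53.2
grip_force: 67.3
```

>>> apply_moves:
  deltas: [0.7,0,0,-0.03,0,0.8,0,0,-0.05,0,0.8,0,0,-0.05,0,0.8,0,0,-0.5,0,0.8,0,0,-1.5,0]

```text
clock: 30.85
ee_pos: [472.7, -78.2, 70.0]
tcp_rot: [0.041, 0.999, -0.0, -0.001]
contact_force: [0.1, 1.1, 1.1]
grip_width: 68.0
grip_force: 0.0
```

>>> apply_moves:
  deltas: [0.8,0,0,-1.5,0,0.8,0,0,-3,0,0.8,0,0,-5,0,0.8,1.5,0,-6,0,0.8,3,0,-6,0]

```text
clock: 31.48
ee_pos: [400.3, -72.5, 222.8]
tcp_rot: [0.042, 0.999, 0.001, 0.003]
contact_force: [-0.8, -1.6, -0.2]
grip_width: 68.4
grip_force: 0.0
```

```bash
python3 br.py 36; python3 foot.py
python3 - <<'E'
from h import *
d=cap('top'); im=d['image'].astype(int); t7=cv2.imread('pics/t7.png')[:,:,::-1].astype(int)
D=np.abs(im-t7).max(2)>40
print('lid region diff px',D[140:210,130:225].sum(), 'spool', D[200:230,178:205].sum(),'can',D[280:300,170:195].sum(),'bottle/meter vs start',(np.abs(im-cv2.imread('pics/top0.png')[:,:,::-1].astype(int)).max(2)>40)[130:172,335:420].sum())
hsv=cv2.cvtColor(d['image'],cv2.COLOR_RGB2HSV)
m=cv2.inRange(hsv,(0,0,0),(180,255,80))[178:262,322:410]
ct=max(cv2.findContours(m,0,1)[0],key=cv2.contourArea).reshape(-1,2)+[322,178]
w=plane(d,ct,36)[:,:2].astype(np.float32); print('dark in tray',cv2.minAreaRect(w))
E
```

```text
case [247 285  45  30 888] [([253, 285], [-38, -22]), ([289, 292], [44, -19]), ([291, 296], [51, -28]), ([286, 314], [50, -71]), ([249, 306], [-32, -72]), ([247, 303], [-38, -66])]
brick [ 251  248   53   34 1160] [([256, 249], [-57, 65]), ([302, 257], [54, 69]), ([303, 267], [62, 43]), ([299, 280], [60, 9]), ([252, 271], [-48, 6]), ([251, 262], [-58, 28])]
t 31.525 p [393.3 -72.1 220. ] F [-4.9  1.4 -1.5] w 68.22037295145225 0.0
[[-0.996, 0.084, -0.004], [0.084, 0.996, 0.004], [0.004, 0.004, -1.0]] [-0.61 -0.14  0.66  2.21  0.09  1.05  1.48]
units [-3.29 -0.02  7.43] twist -0.01
220 ..............................................................................................##############
224 .............................................................................................###############
228 .............................................................................................###############
232 ............................................................................................################
236 .........................................................
[... 1747 characters left out ...]
300 ........................................................................................................####
304 .........................###............................................................................####
308 ..................................#.....######..........................................................####
pred rail/notch by bin x at y=145: [(-100, [[168.0, 269.2]]), (-50, [[162.0, 248.6]]), (0, [[156.1, 228.3]]), (50, [[150.3, 208.3]])]
[155 217   2   3   4] [155.5 218. ] bin 24.0 139.7
lid region diff px 22 spool 0 can 0 bottle/meter vs start 0
dark in tray ((480.3985595703125, -102.99742889404297), (131.47402954101562, 163.15118408203125), 88.55191802978516)
```

>>> apply_moves:
  deltas: [0.8,0,0,0,0,0.8,0,0,0,0,0.8,0,0,0,0]

```text
clock: 32.0
ee_pos: [399.6, -72.2, 219.9]
tcp_rot: [0.041, 0.999, -0.001, -0.0]
contact_force: [-0.3, -0.1, -0.4]
grip_width: 68.7
grip_force: 0.0
```

```bash
python3 -c "
from plant import ctrl
print(ctrl.job_done())"
```

```text
the job is handed in; nothing more can be done
None
```

The job is handed in at about 32 s: by the final camera checks the case and the brick lie flat side by side in the tray, the lid is still propped on its stay, and the spool, can, bottle and meter have not moved; no verdict came back.

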